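# Reject a failed connector through the push-slide of the reject box

## Task

The loose dark connector standing on the open bench to the right of the reject box's slide has failed its leak test. Stand it in the square pocket of the reject box's sprung slide and let go, then push the slide by its upright plate all the way in to its stop so that the connector drops into the box, and let the slide come fully back out. Leave the brass plug, the round tin and the milled block where they are.

Things in the scene. Friction and masses are not known exactly. Their poses are not given: they have to be found in the camera images.
- reject_box: Fixed grey sheet-metal box, 120 x 114 x 114 mm, clear roof; origin: centre of its underside on the bench; own x = push direction into the box, z up. In front (to x = -200 mm) runs a deck 84 mm wide, top 64 mm above the bench, with 12 mm high rails at y = +-34 mm. The slide enters by a mouth 80 x 40 mm; inside, the deck's opening (x -48..+6, y +-24 mm) drops the part to the floor.
- slide (a joint): Travel of the sprung slide in m: 0 = fully out (rest), 0.090 = fully in, at its stop. A spring always pushes it out: about 3 N at the start of the stroke, 10 N at the end, plus some damping (25 N per m/s).
- slide_pocket (a point): Centre of the slide's near-square pocket (bottomless, 44 mm long in the push direction, 40 mm wide, walls 11 mm high), at the level of the deck's top on which a part in it stands. Moves with the slide; axes of reject_box. With the slide out it lies 55 mm in front of the box's front wall, 115 mm from the box's origin.
- push_face (a point): Centre of the front (robot-side) face of the slide's upright push plate: a black rubber pad 50 mm wide, 30 mm high on a steel plate 56 mm wide, top 47 mm above the deck. 67 mm from the pocket's centre, against the push direction, 28 mm above the deck's top. Moves with the slide; axes of reject_box: push it along +x.
- box_inside (a point): Centre of the inner floor of the reject box, 4 mm above the bench; same axes as reject_box. Inside 117 x 108 mm; the underside of the deck is 56 mm above this point.
- connector_centre (a point): Centre of the failed connector, half-way up: a dark grey-blue round ribbed sleeve, 25 mm across and 32 mm high, standing upright on the bench. z along its axis. The same connectors in the press jig are not concerned. The jig itself, 0.55 m high, fills the bench left of the box (x over 0.49, y over 0.05): swing the arm round in front of it.
- failed_connector: The same failed connector; origin at the centre of its underside.
- brass_plug: Bystander: stepped brass plug, 22 mm across, 32 mm high, standing; origin at the centre of its underside.
- tin: Bystander: flat round tin, 54 mm across, 24 mm high; origin at the centre of its underside.
- nest_block: Bystander: milled block with a round recess, 44 x 70 x 28 mm; origin at the centre of its underside.
Mind the look-alikes: they are no part of the job. What is shaped like the failed_connector but orange is not meant.

How it is judged:
By the outcome, as a careful person would: the job done as asked, in the order asked, and still so for the second after the job is handed in, with the robot touching nothing.
It also fails if it takes over 58 s, if anything falls off the work surface, if the arm or the gripper's body presses on something with over 40 N, if the wrist force passes 120 N, or if a joint passes its speed limit or range.

## Robot

A 6-joint arm with a two-finger parallel gripper is mounted at the origin on a cart in front of the work surface, level with it; the furniture and walls round the work are solid. World frame = base frame: x ahead of the robot, y to its left, z up, the work surface at z = 0. Lengths are in mm, angles in degrees, forces in N, time in s.
With the tool pointing down it reaches from about 350 to 850 mm from the base axis. Payload 8.1 kg.
Tool frame: the origin (TCP) lies at the very end of the fingers, on their centre line; the grasp point (between the pads) lies 19 mm behind it; z points along the fingers, y is the direction in which the jaws open and shut (so a half turn about z gives the same grasp; the last joint's range is limited). The gripper opens to 85 mm and grips with 20 to 120 N. Pads are 22 mm wide; open, the fingers measure 114 mm over their backs; the gripper's body (76 mm by 85 mm) begins 54 mm behind the grasp point. The pads swing forward as they close: fully open they stand 13 mm farther back than shut.
Start: joints at [66.497, 7.471, 85.268, -0, 87.261, -4.893], TCP at [191.45, 568.641, 231.292] pointing down, gripper open.
Joint ranges: [-169.43, 169.43], [-51.17, 129.36], [1.28, 143.12], [-76.62, 256.62], [0, 156.53], [-152.29, 152.29]. Speed limits (degrees/s): [136.94, 136.94, 159.86, 180, 180, 180].

## Interface

Orientations are given as [roll, pitch, yaw] about the fixed x, y, z axes, in that order (R = Rz(yaw) Ry(pitch) Rx(roll)).
In Python, from bench import r, eyes gives the robot as it stands. The module is installed in compiled form; this text tells all that it offers.
- The arm moves only by the tool play_rows, never from a script. Its argument "deltas" is a list of rows, each a list of 3 entries, a list of its own where there are three numbers: the shift along the tool's x, y, z in m, then the turn, a rotation vector about the tool's x, y, z in rad, then the closure, from 0 (fully open) to 1 (shut). A call has 1 to 8 rows; each row shifts and turns the pose as measured when the row begins, along the tool's axes as they then stand; what a row does not reach is not made up. A row lasts 1/8 s, in which the tool goes at most 62.5 mm and 10.7 degrees, less where a joint would pass 70% of its speed; a pose out of reach is approached as far as the arm can. A call with a gripper value outside its range is refused whole. The fingers move at their own pace and stop on an object; "force" is the grip in N (left out, the last holds). Time passes only in rows, so rows that do not move let the fingers close. It gives the time, the measured TCP pose, the force and the opening at its end, in the units of the state.
- r.sense(): the state, without advancing time (a new reading comes with each control period).
- eyes.snapshot(name): name is "scene" or "top" or "wrist"; returns the picture (480x640x3 uint8, red, green, blue); there is no depth.
- eyes.get_calibration(name): a dict with "mtx" (3x3 intrinsics, pixels), "D" ([k1, k2, p1, p2, k3] as OpenCV has them; the pictures are not rectified), "R" (3x3) and "t" (3): a world point X has camera coordinates R X + t; the wrist camera has in their place "T_tool_cam" (4x4, takes a point from camera to tool coordinates, whose origin is the TCP and whose axes are the flange's). Camera axes: x right, y down, z forward; pixel columns grow to the right and rows downward; lengths in mm; the calibration is good to about 2 mm. A picture is of the moment at which its call begins: read the wrist's pose just before it. get_calibration takes no time and is no camera call.
- r.hand_in(): hands the job in, once; it reports no verdict.
The state is a dict: "time": time; "joint_pos": joint angles; "qd": joint speeds; "joint_efforts": joint torques, N m; "tool_pos": TCP position; "tcp_rot": TCP orientation; "ft_force": force on the tool from outside, world axes, zero at the start; "wrist_torque": the same for the moment, N m; "finger_gap": finger opening in mm.
Only numpy, scipy, OpenCV 4.12 (cv2) and the standard library are available. Lean on these libraries where they do the work, as an engineer would, in place of code of your own. Each camera call takes 0.05 s, during which the arm holds its last target. There are 200 camera calls.

## Working session

There is one attempt and no reset: what is moved stays moved. The work goes in short steps, Python scripts to look and compute and a tool call to move; the robot and the scene stay as the last step left them, time stands still between calls to the robot, and variables do not carry over. Pictures are saved under pics/ and viewed, about 8 in all and at most 12, crops included, and the job is handed in when it is done.

Besides the shell and the picture viewer there is one more tool, called after "Emit:" as name(argument=value, ...), one argument or row to a line, values as JSON. play_rows: Moves the arm, as the interface text tells. Its arguments: {"type":"object","properties":{"deltas":{"type":"array"},"force":{"type":"number"}},"required":["deltas"]}

```bash
mkdir -p pics; python3 - <<'E'
from bench import r,eyes
import cv2
s=r.sense();print(s)
for n in("scene","top"):
    im=eyes.snapshot(n);cv2.imwrite(f"pics/{n}0.png",im[:,:,::-1]);c=eyes.get_calibration(n);print(n,c)
print(eyes.get_calibration("wrist"))
E
```

```text
{'time': 0.0, 'joint_pos': array([ 6.64990909e+01,  7.51455483e+00,  8.53298164e+01, -2.17538189e-04,
        8.72595687e+01, -4.89071600e+00]), 'qd': array([ 0.04792469, -0.10289831, -0.0755701 , -0.01032159,  0.03015368,
       -0.04119734]), 'joint_efforts': array([ 7.39658481e-04, -5.69394779e+01, -5.00558746e+01, -5.01318198e-05,
        1.42759213e-02,  1.87965850e-05]), 'tool_pos': array([191.2175915 , 568.14467046, 230.24503032]), 'tcp_rot': array([-1.79896420e+02, -8.64496334e-03,  1.61389810e+02]), 'ft_force': array([-0.77235414, -0.17769809, -0.18016932]), 'wrist_torque': array([-0.0136785 ,  0.00211748,  0.00261721]), 'finger_gap': 85.38607230358205}
scene {'mtx': array([[574.68898171,   0.        , 321.12310315],
       [  0.        , 574.68898171, 238.96680204],
       [  0.        ,   0.        ,   1.        ]]), 'D': array([0.04071191, 0.        , 0.        , 0.        , 0.        ]), 'R': array([[-0.57779912, -0.8161313 ,  0.00882485],
       [-0.39513502,  0.2702515 , -0.87797064],
       [ 0.71415439, -0.51077767, -0.47863313]]), 't': array([293.69469203, 309.84259
[... 374 characters left out ...]
 [ 0.14173369,  0.02785348, -0.98951288]]), 't': array([ -15.72689134,  582.85647729, 1146.14825466])}
{'mtx': array([[341.01740991,   0.        , 319.72561751],
       [  0.        , 341.01740991, 243.08565064],
       [  0.        ,   0.        ,   1.        ]]), 'D': array([-0.01723527,  0.        ,  0.        ,  0.        ,  0.        ]), 'T_tool_cam': array([[ 2.95625189e-04, -9.45410461e-01, -3.25881839e-01,
         8.46073997e+01],
       [ 9.99999655e-01,  5.32315265e-04, -6.37136863e-04,
         7.71058618e-01],
       [ 7.75827733e-04, -3.25881538e-01,  9.45410293e-01,
        -1.41810400e+02],
       [ 0.00000000e+00,  0.00000000e+00,  0.00000000e+00,
         1.00000000e+00]])}
```

View pics/scene0.png

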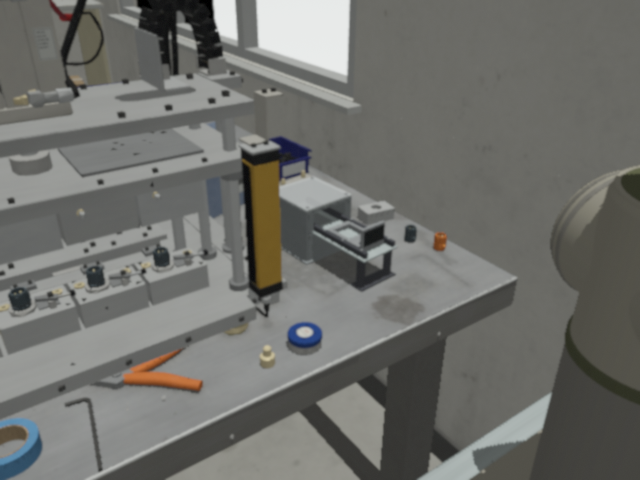

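View pics/top0.png

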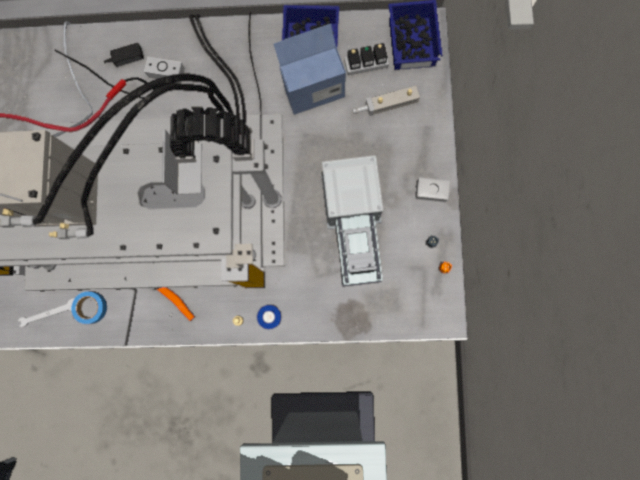

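Dark connector candidates:
- The one on the bench at top (432,241), scene (411,233). It is the choice: dark and right of the slide.
- The orange look-alike at top (445,267), scene (440,241).
- The jig connectors at scene (20,300), (95,275) and (162,258).

Next, a crop to check the choice, plus a first round of measurements.

```bash
cat > h.py <<'E'
import numpy as np,cv2
from scipy.spatial.transform import Rotation as Ro
from bench import r,eyes
def cam(n,s=None):
    c=eyes.get_calibration(n)
    if n!="wrist": R=c["R"];return c,R.T,-R.T@c["t"]
    T=c["T_tool_cam"];Rt=Ro.from_euler('xyz',s["tcp_rot"],degrees=True).as_matrix()
    return c,Rt@T[:3,:3],Rt@T[:3,3]+s["tool_pos"]
def ray(n,uv,s=None):
    c,A,o=cam(n,s);p=cv2.undistortPoints(np.float64([[uv]]),c["mtx"],c["D"])[0,0]
    d=A@np.r_[p,1];return o,d/np.linalg.norm(d)
def plane(n,uv,z,s=None):
    o,d=ray(n,uv,s);return (o+d*(z-o[2])/d[2]).round(1)
def proj(n,X,s=None):
    c,A,o=cam(n,s);P=(np.float64(X).reshape(-1,3)-o)@A
    return cv2.projectPoints(P,np.zeros(3),np.zeros(3),c["mtx"],c["D"])[0][:,0]
def two(rs):
    M=sum(np.eye(3)-np.outer(d,d) for o,d in rs);b=sum((np.eye(3)-np.outer(d,d))@o for o,d in rs)
    return np.linalg.solve(M,b).round(1)
E
python3 - <<'E'
from h import *
a=cv2.imread("pics/top0.png");b=cv2.imread("pics/scene0.png")
A=cv2.resize(a[150:300,310:470],None,fx=3.7,fy=3.7,interpolation=2)
B=cv2.resize(b[165:295,260:460],None,fx=3,fy=3,interpolation=2)
w=np.zeros((555,0,3),np.uint8)
cv2.imwrite("pics/c1.png",A);cv2.imwrite("pics/c2.png",B)
print("conn",plane("top",(432,241),16),plane("scene",(411,233),16),two([ray("top",(432,241)),ray("scene",(411,233))]))
print("orange",plane("top",(445,267),16))
print("plug",plane("top",(238,321),16),"tin",plane("top",(269,317),24),"block",plane("top",(433,188),28))
E
```

```text
conn [ 589.6 -280.7   16. ] [ 586.  -283.5   16. ] [ 588.1 -282.4   15.6]
orange [ 530.2 -306.5   16. ]
plug [422.6 157.7  16. ] tin [429.7  87.4  24. ] block [ 708.6 -287.4   28. ]
```

View pics/c1.png

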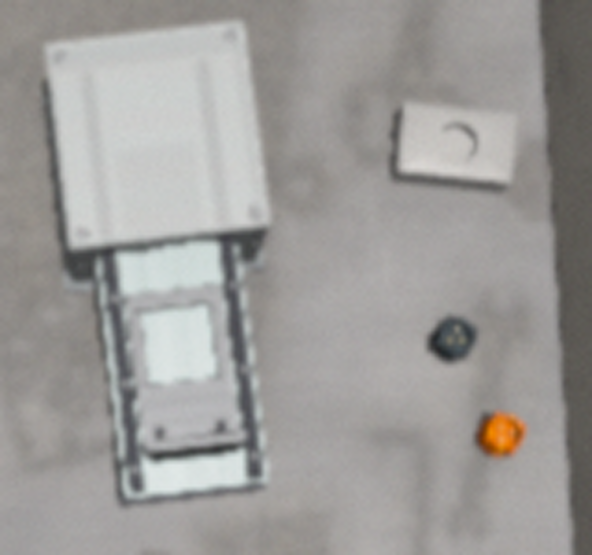

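View pics/c2.png

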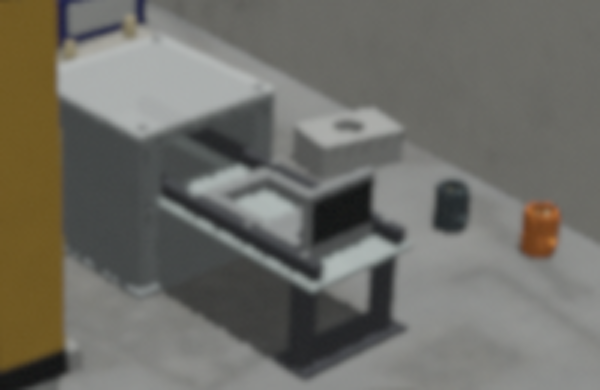

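The crops confirm the choice: the dark ribbed sleeve is at top (432,241). The slide is out, with its white pocket at about top (358,243). Next I get the box pose.

```bash
python3 - <<'E'
from h import *
f=lambda u,v:(310+u/3.7,150+v/3.7)
C=[plane("top",f(*p),114)[:2] for p in[(45,46),(243,22),(270,228),(68,250)]];print(C)
c=np.mean(C,0);
d1=(C[0]+C[1]-C[2]-C[3]);d2=C[0]+C[3]-C[1]-C[2]
print("box",c,np.degrees(np.arctan2(d1[1],d1[0])),np.degrees(np.arctan2(-d2[0],d2[1])),np.linalg.norm(d1)/2,np.linalg.norm(d2)/2)
D=[plane("top",f(*p),64)[:2] for p in[(122,502),(268,486)]];print("deckend",D,np.mean(D,0))
P=plane("top",f(180,345),64);print("pocket",P)
yaw=np.arctan2(d1[1],d1[0]);ex=np.array([np.cos(yaw),np.sin(yaw)])
print("pred pocket",c-115*ex,"pred deck end",c-200*ex,"deck axis yaw",np.degrees(np.arctan2(*(c-np.mean(D,0))[::-1])))
g=lambda u,v:(260+u/3,165+v/3)
for p in[(312,212),(375,176),(373,226),(312,250)]:
    print("pad",two([ray("scene",g(*p))]*1+[ray("scene",g(*p))]) if 0 else [plane("scene",g(*p),z) for z in(107,77)])
E
```

```text
[array([750.3, -40.8]), array([ 760.7, -154.4]), array([ 640.1, -164.7]), array([631. , -50.7])]
box [ 695.525 -102.65 ] 4.813051629765441 4.896950422029315 120.37446780775397 114.21690986889814
deckend [array([491.7, -77.3]), array([ 498.6, -161.8])] [ 495.15 -119.55]
pocket [ 582.4 -114.    64. ]
pred pocket [ 580.93051621 -112.29905616] pred deck end [ 496.23024558 -119.43096723] deck axis yaw 4.821022635166321
pad [array([502.5, -85.2, 107. ]), array([ 545.2, -121.6,   77. ])]
pad [array([ 516.6, -145. ,  107. ]), array([ 560.2, -185.2,   77. ])]
pad [array([ 470. , -103.2,  107. ]), array([ 510.6, -140.7,   77. ])]
pad [array([468. , -57.3, 107. ]), array([508.5, -91.8,  77. ])]
```

Box origin is about (695.5,-102.6), yaw 4.8°. The pocket is at (581.5,-113) and the connector at (588,-282). I'll turn the tool to yaw 184.8 (jaws along box y) and swing round in front of the jig.

Emit:
play_rows(
  deltas=[
    [[0,0,0],[0,0,-0.14],0],
    [[0,0,0],[0,0,-0.14],0],
    [[0,0,0],[0,0,-0.13],0],
    [[-0.028,-0.05,0],[0,0,0],0],
    [[-0.028,-0.05,0],[0,0,0],0],
    [[-0.028,-0.05,0],[0,0,0],0],
    [[-0.028,-0.05,0],[0,0,0],0],
    [[-0.028,-0.05,0],[0,0,0],0],
  ],
  force=40,
)

```text
time: 1.1
tool_pos: [356.0, 327.6, 225.9]
tcp_rot: [-179.6, -0.3, -173.9]
ft_force: [0.9, 1.3, -0.8]
finger_gap: 85.7
```

Emit:
play_rows(
  deltas=[
    [[0.002,-0.057,0],[0,0,0.022],0],
    [[0.002,-0.057,0],[0,0,0],0],
    [[0.002,-0.057,0],[0,0,0],0],
    [[0.002,-0.057,0],[0,0,0],0],
    [[0.002,-0.057,0],[0,0,0],0],
    [[0.002,-0.057,0],[0,0,0],0],
    [[-0.03,-0.049,0],[0,0,0],0],
    [[-0.03,-0.049,0],[0,0,0],0],
  ],
)

```text
time: 2.1
tool_pos: [441.1, -121.8, 228.2]
tcp_rot: [-179.4, -0.2, -175.3]
ft_force: [0.0, 0.6, 0.1]
finger_gap: 85.6
```

Emit:
play_rows(
  deltas=[
    [[-0.0266,-0.0344,0.0156],[-0.01,0,0],0],
    [[-0.0266,-0.0344,0.0156],[0,0,0],0],
    [[-0.0266,-0.0344,0.0156],[0,0,0],0],
    [[-0.0266,-0.0344,0.0156],[0,0,0],0],
    [[-0.0266,-0.0344,0.0156],[0,0,0],0],
    [[0,0,0],[0,0,0],0],
    [[0,0,0],[0,0,0],0],
  ],
)

```text
time: 2.98
tool_pos: [590.2, -291.3, 141.8]
tcp_rot: [179.7, -0.5, -175.6]
ft_force: [0.0, 0.7, -0.2]
finger_gap: 85.5
```

```bash
python3 - <<'E'
from h import *
s=r.sense();im=eyes.snapshot("wrist")[:,:,::-1];print(s["tool_pos"],s["tcp_rot"])
cv2.imwrite("pics/w1.png",im)
u=proj("wrist",[[588,-282,32],[588,-282,0]],s);print(u)
hsv=cv2.cvtColor(np.ascontiguousarray(im),cv2.COLOR_BGR2HSV);m=(im.max(2)<75).astype(np.uint8)
n,l,st,ce=cv2.connectedComponentsWithStats(m)
for i in range(1,n):
    if st[i,4]>300:print(st[i],ce[i],plane("wrist",ce[i],16,s))
E
```

```text
[ 590.15104512 -291.34701292  141.78452051] [ 179.72126155   -0.49693642 -175.60050683]
[[330.28802326 239.59009022]
 [329.01207348 228.22483092]]
[    0     0   640   480 49705] [317.90876169 423.12026959] [ 788.9 -276.5   16. ]
[ 484  135   81   38 1597] [509.08077646 152.28804008] [ 512.5 -150.    16. ]
[ 506  141   58  199 2736] [534.87426901 222.8494152 ] [ 566.  -114.5   16. ]
[571 168  69  12 659] [609.96813354 173.16236722] [521.5 -65.3  16. ]
[ 586  212   54  152 1257] [608.10342084 319.58790772] [650.6 -20.6  16. ]
[316 215  33  38 823] [331.0036452  233.21142163] [ 587.6 -280.9   16. ]
```

View pics/w1.png

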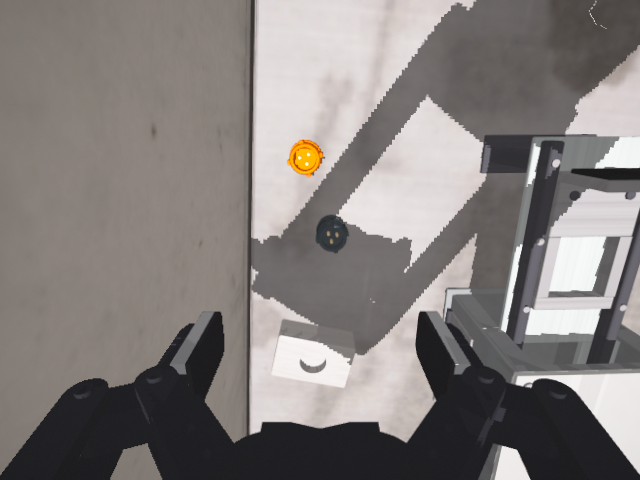

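The connector is at wrist pixel (331,233), which gives (587.6,-281) and agrees with the other views. The orange one is at (306,157), 58 mm nearer the robot. Descending with the jaws across y.

Emit:
play_rows(
  deltas=[
    [[0.0012,0.0098,0.02],[0.004,-0.008,-0.007],0.2],
    [[0,0,0.03],[0,0,0],0.3],
    [[0,0,0.03],[0,0,0],0.3],
    [[0,0,0.02],[0,0,0],0.3],
    [[0,0,0.01],[0,0,0],0.3],
    [[0,0,0],[0,0,0],0.3],
  ],
)

```text
time: 3.78
tool_pos: [590.0, -279.2, 38.0]
tcp_rot: [-179.7, 0.5, -175.0]
ft_force: [-0.2, -0.2, -0.1]
finger_gap: 59.4
```

Emit:
play_rows(
  deltas=[
    [[0.002,-0.002,0.012],[0,0.004,0],0.3],
    [[0,0,0.01],[0,0,0],0.3],
    [[0,0,0.003],[0,0,0],0.3],
    [[0,0,0],[0,0,0],0.3],
  ],
)

```text
time: 4.28
tool_pos: [589.8, -282.7, 13.8]
tcp_rot: [-179.5, 0.5, -175.0]
ft_force: [0.1, -0.8, -0.1]
finger_gap: 60.2
```

```bash
python3 - <<'E'
from h import *
for i in range(3):
    s=r.sense();im=eyes.snapshot("wrist")[:,:,::-1];print(s["tool_pos"],s["tcp_rot"],s["ft_force"])
cv2.imwrite("pics/w2.png",im)
E
```

```text
[ 589.83361321 -282.72581607   13.79566634] [-179.54149752    0.47163985 -174.99823689] [ 0.08428877 -0.77589182 -0.08035921]
[ 589.88246452 -282.72124142   13.92639804] [-179.5377653     0.47655123 -174.99758861] [ 0.13141574  0.39306275 -0.34534505]
[ 590.01513731 -282.78798243   14.17811901] [-179.52386418    0.49543798 -174.99777699] [0.11785284 0.28195116 0.30635773]
```

View pics/w2.png

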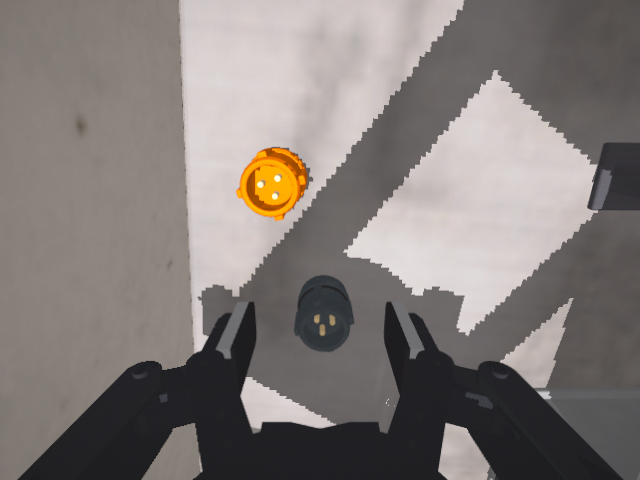

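The connector's top is at (324,327), centred between the pads at (245,320) and (395,320). I'll check the fore-aft position before closing.

```bash
python3 - <<'E'
from h import *
s=r.sense();print(s["tool_pos"],plane("wrist",(324,327),32,s),plane("wrist",(323,292),8,s))
E
```

```text
[ 590.13656421 -282.87130786   14.3886658 ] [ 585.6 -280.6   32. ] [ 581.8 -281.4    8. ]
```

Emit:
play_rows(
  deltas=[
    [[0.003,0.001,0.001],[-0.006,0.006,0],0.3],
    [[0,0,0],[0,0,0],0.6],
    [[0,0,0],[0,0,0],0.8],
    [[0,0,0],[0,0,0],1],
    [[0,0,0],[0,0,0],1],
    [[0,0,0],[0,0,0],1],
  ],
  force=40,
)

```text
time: 5.18
tool_pos: [587.5, -282.4, 14.3]
tcp_rot: [-179.8, 0.2, -175.0]
ft_force: [-0.2, 0.4, -0.9]
finger_gap: 21.3
```

Emit:
play_rows(
  deltas=[
    [[0,0,-0.01],[0,0,0],1],
    [[0,0,-0.04],[0,0,0],1],
    [[0,0,-0.05],[0,0,0],1],
    [[0,0,-0.03],[0,0,0],1],
    [[0,0,0],[0,0,0],1],
  ],
)

```text
time: 5.8
tool_pos: [586.4, -281.6, 149.4]
tcp_rot: [-179.9, 0.2, -175.0]
ft_force: [-0.4, -0.3, -0.4]
finger_gap: 21.6
```

```bash
python3 - <<'E'
from h import *
s=r.sense();im=eyes.snapshot("wrist")[:,:,::-1];print(s["tool_pos"],s["tcp_rot"],s["ft_force"])
cv2.imwrite("pics/w3.png",im)
E
```

```text
[ 586.37603183 -281.56517917  149.41825661] [-1.79880008e+02  1.58134629e-01 -1.74989960e+02] [-0.43178513 -0.25572977 -0.39609983]
```

View pics/w3.png

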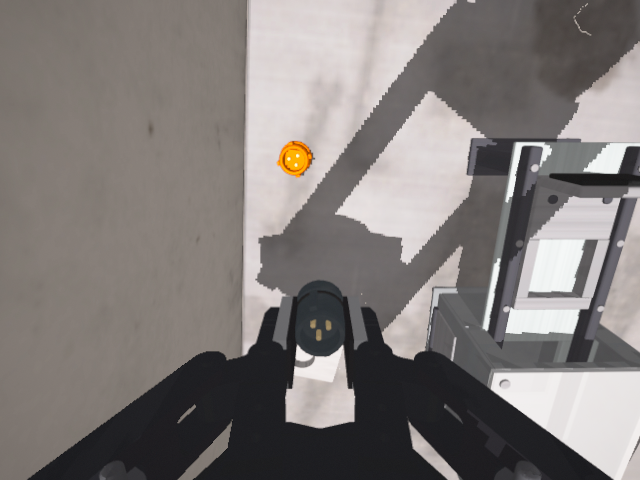

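The connector is held upright, top at (320,328). The pocket shows at about (562,268).

```bash
python3 - <<'E'
from h import *
s=r.sense();z=s["tool_pos"][2]
print(s["tool_pos"],"conn top",plane("wrist",(320,328),z+18,s))
print("pocket",plane("wrist",(562,268),64,s), "top-of-frame c",plane("wrist",(565,270),75,s))
E
```

```text
[ 585.60128751 -281.15609554  147.55379385] conn top [ 581.6 -280.7  165.6]
pocket [ 582.6 -104.8   64. ] top-of-frame c [ 579.9 -111.1   75. ]
```

Emit:
play_rows(
  deltas=[
    [[-0.0045,0.0558,0],[0,0,0],1],
    [[-0.0045,0.0558,0],[0,0,0],1],
    [[-0.0045,0.0558,0],[0,0,0],1],
    [[0,0,0],[0,0,0],1],
    [[0,0,0],[0,0,0],1],
  ],
)

```text
time: 6.48
tool_pos: [579.4, -108.1, 137.9]
tcp_rot: [179.8, -0.6, -175.1]
ft_force: [0.2, 0.3, 0.3]
finger_gap: 21.4
```

```bash
python3 - <<'E'
from h import *
s=r.sense();im=eyes.snapshot("wrist")[:,:,::-1];print(s["tool_pos"],s["tcp_rot"],s["ft_force"])
cv2.imwrite("pics/w4.png",im)
E
```

```text
[ 579.37346347 -108.0658788   137.91743608] [ 179.76752991   -0.61926562 -175.08867902] [0.20802689 0.30447169 0.30641582]
```

View pics/w4.png

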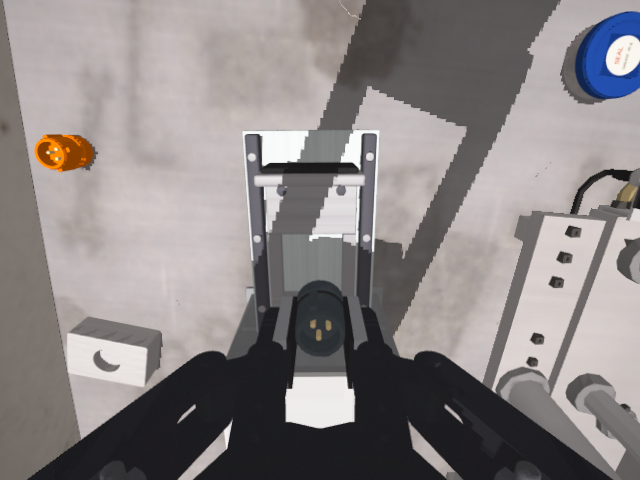

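Held connector at (320,328). The rail bolts at (251,157), (257,239), (370,156), (366,238) put the slide's centre line at column 311. The pocket's near edge is at row 234.

```bash
python3 - <<'E'
from h import *
s=r.sense();z=s["tool_pos"][2]
print(s["tool_pos"])
for p in[(251,157),(370,156),(257,239),(366,238)]:print("bolt",plane("wrist",p,76,s))
yaw=np.radians(4.83);ex=np.array([np.cos(yaw),np.sin(yaw)])
e=plane("wrist",(312,234),75,s);print("near edge",e,"-> pocket ctr",e[:2]+22*ex)
print("plate top",plane("wrist",(310,180),111,s),plane("wrist",(243,131),64,s),plane("wrist",(380,131),64,s))
print("conn top",plane("wrist",(320,328),z+18,s),"bottom edge",plane("wrist",(321,281),z-14,s))
E
```

```text
[ 579.26932354 -108.13066199  137.79922598]
bolt [ 515.1 -152.9   76. ]
bolt [508.6 -83.7  76. ]
bolt [ 565.1 -148.    76. ]
bolt [558.7 -79.6  76. ]
near edge [ 559.2 -113.7   75. ] -> pocket ctr [ 581.121876   -111.84760893]
plate top [ 520.6 -117.1  111. ] [ 501.2 -160.3   64. ] [494.2 -77.7  64. ]
conn top [ 575.6 -107.7  155.8] bottom edge [ 568.6 -107.6  123.8]
```

Emit:
play_rows(
  deltas=[
    [[-0.002,-0.0043,0.01],[0.004,-0.009,0],1],
    [[0,0,0.015],[0,0,0],1],
    [[0,0,0.01],[0,0,0],1],
    [[0,0,0],[0,0,0],1],
    [[0,0,0],[0,0,0],1],
  ],
)

```text
time: 7.15
tool_pos: [580.3, -115.8, 98.0]
tcp_rot: [179.9, -0.3, -175.4]
ft_force: [-1.0, -0.1, -0.0]
finger_gap: 21.5
```

Emit:
play_rows(
  deltas=[
    [[-0.0017,0.0034,0.004],[0,-0.004,-0.003],1],
    [[0,0,0.002],[0,0,0],1],
    [[0,0,0],[0,0,0],1],
  ],
)

```text
time: 7.52
tool_pos: [582.5, -112.0, 92.7]
tcp_rot: [180.0, 0.1, -175.2]
ft_force: [0.1, -0.6, -0.1]
finger_gap: 21.7
```

```bash
python3 - <<'E'
from h import *
s=r.sense();im=eyes.snapshot("wrist")[:,:,::-1];print(s["tool_pos"],s["tcp_rot"],s["ft_force"])
b=eyes.snapshot("scene")[:,:,::-1]
B=cv2.resize(b[175:305,290:440],None,fx=3,fy=3,interpolation=2);A=im[100:490,170:470];A=np.vstack([A,np.zeros((390-len(A),300,3),np.uint8)])
cv2.imwrite("pics/w5.png",np.hstack([A,B]))
E
```

```text
[ 582.54528708 -111.97951104   92.66221483] [ 1.79976594e+02  8.66036054e-02 -1.75188819e+02] [ 0.0783911  -0.60242055 -0.10976034]
```

View pics/w5.png

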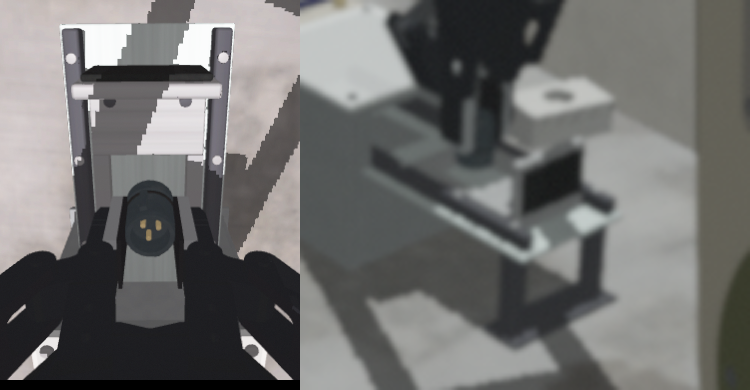

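Crop: the pocket (columns 112–185) is centred on the connector at column 149, with its near edge (row 153) clear of it. Lowering.

Emit:
play_rows(
  deltas=[
    [[0,0,0.005],[0,0,0],1],
    [[0,0,0.004],[0,0,0],1],
    [[0,0,0],[0,0,0],1],
    [[0,0,0],[0,0,0],1],
  ],
)

```text
time: 8.12
tool_pos: [582.6, -112.1, 83.2]
tcp_rot: [180.0, 0.1, -175.2]
ft_force: [-0.1, -0.4, -0.1]
finger_gap: 21.6
```

Emit:
play_rows(
  deltas=[
    [[0,0,0.003],[0,0,0],1],
    [[0,0,0],[0,0,0],1],
    [[0,0,0],[0,0,0],1],
  ],
)

```text
time: 8.5
tool_pos: [582.7, -112.1, 80.1]
tcp_rot: [180.0, 0.1, -175.2]
ft_force: [-0.2, 0.3, -0.3]
finger_gap: 21.3
```

Emit:
play_rows(
  deltas=[
    [[0,0,0.0012],[0,0,0],1],
    [[0,0,0],[0,0,0],1],
    [[0,0,0],[0,0,0],0.68],
    [[0,0,0],[0,0,0],0.62],
    [[0,0,0],[0,0,0],0.55],
    [[0,0,0],[0,0,0],0.45],
    [[0,0,0],[0,0,0],0.45],
  ],
)

```text
time: 9.38
tool_pos: [583.1, -112.2, 79.3]
tcp_rot: [-180.0, 0.2, -175.2]
ft_force: [0.4, -0.3, 0.4]
finger_gap: 47.1
```

```bash
python3 - <<'E'
from h import *
s=r.sense();im=eyes.snapshot("wrist")[:,:,::-1];print(s["tool_pos"],s["tcp_rot"],s["ft_force"])
cv2.imwrite("pics/w6.png",im[100:,150:500])
E
```

```text
[ 583.06719195 -112.24483552   79.31000198] [-1.79996706e+02  1.52964379e-01 -1.75201048e+02] [ 0.41272088 -0.34563874  0.4326444 ]
```

View pics/w6.png

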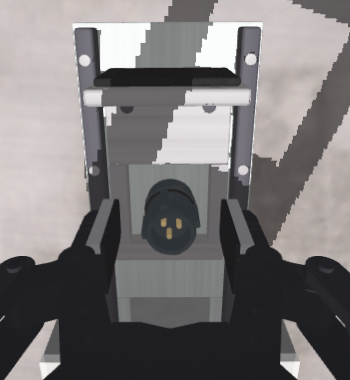

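The connector stands free and upright in the pocket, top at crop (172,235). Lifting off, moving back in front of the plate and closing the fingers.

Emit:
play_rows(
  deltas=[
    [[0,0,-0.01],[0,0,0],0.45],
    [[0,0,-0.03],[0,0,0],0.45],
    [[0,0,-0.04],[0,0,0],0.45],
    [[0.034,0,0],[0,0,0],0.6],
    [[0.034,0,0],[0,0,0],0.8],
    [[0.034,0,0],[0,0,0],1],
    [[0,0,0],[0,0,0],1],
    [[0,0,0],[0,0,0],1],
  ],
)

```text
time: 10.42
tool_pos: [480.8, -121.6, 167.8]
tcp_rot: [-179.8, 0.5, -175.2]
ft_force: [0.8, -0.8, 0.4]
finger_gap: 0.3
```

Emit:
play_rows(
  deltas=[
    [[0,0.001,0.03],[0,0.006,0],1],
    [[0,0,0.03],[0,0,0],1],
    [[0,0,0.013],[0,0,0],1],
    [[0,0,0.004],[0,0,0],1],
    [[0,0,0],[0,0,0],1],
    [[0,0,0],[0,0,0],1],
  ],
)

```text
time: 11.18
tool_pos: [487.4, -121.5, 93.4]
tcp_rot: [-179.7, 0.6, -175.1]
ft_force: [-0.2, -0.5, -0.2]
finger_gap: 0.0
```

```bash
python3 - <<'E'
from h import *
s=r.sense();im=eyes.snapshot("wrist")[:,:,::-1];print(s["tool_pos"],s["tcp_rot"],s["ft_force"])
b=eyes.snapshot("scene")[:,:,::-1]
B=cv2.resize(b[175:305,290:440],None,fx=2.7,fy=2.7,interpolation=2);A=im[80:431,130:480]
cv2.imwrite("pics/w7.png",np.hstack([A,B]))
E
```

```text
[ 487.41658592 -121.548742     93.38320377] [-179.66429593    0.58102279 -175.11449334] [-0.21600037 -0.51231279 -0.16150488]
```

View pics/w7.png

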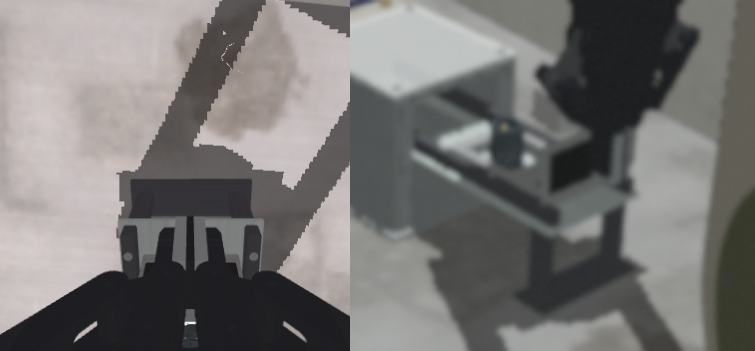

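Emit:
play_rows(
  deltas=[
    [[0,0.0014,0.005],[-0.006,0.008,0],1],
    [[0,0,0.001],[0,0,0],1],
    [[-0.005,0,0],[0,0,0],1],
    [[-0.005,0,0],[0,0,0],1],
    [[-0.008,0,0],[0,0,0],1],
    [[-0.008,0,0],[0,0,0],1],
    [[-0.008,0,0],[0,0,0],1],
  ],
)

```text
time: 12.15
tool_pos: [521.9, -117.3, 87.7]
tcp_rot: [180.0, -0.1, -175.1]
ft_force: [-6.9, -0.3, 4.5]
finger_gap: -0.1
```

Emit:
play_rows(
  deltas=[
    [[-0.009,0,0],[0,0,0],1],
    [[-0.009,0,0],[0,0,0],1],
    [[-0.009,0,0],[0,0,0],1],
    [[-0.009,0,0],[0,0,0],1],
    [[-0.009,0,0],[0,0,0],1],
    [[-0.008,0,0],[0,0,0],1],
  ],
)

```text
time: 12.9
tool_pos: [571.2, -112.9, 86.5]
tcp_rot: [179.9, -1.1, -175.1]
ft_force: [-10.8, -0.2, 6.9]
finger_gap: 0.1
```

Emit:
play_rows(
  deltas=[
    [[-0.007,0,0],[0,-0.008,0],1],
    [[-0.006,0,0],[0,-0.005,0],1],
    [[-0.004,0,0],[0,0,0],1],
    [[-0.003,0,0],[0,0,0],1],
  ],
)

```text
time: 13.4
tool_pos: [587.2, -111.4, 85.5]
tcp_rot: [179.8, -1.2, -175.1]
ft_force: [-10.0, -0.1, 8.5]
finger_gap: -0.2
```

Emit:
play_rows(
  deltas=[
    [[-0.003,0,0],[0,-0.008,0],1],
    [[-0.003,0,0],[0,0,0],1],
    [[-0.003,0,0],[0,0,0],1],
  ],
)

```text
time: 13.78
tool_pos: [592.8, -110.9, 84.9]
tcp_rot: [179.8, -1.4, -175.1]
ft_force: [-11.1, 0.0, 8.8]
finger_gap: 0.1
```

Emit:
play_rows(
  deltas=[
    [[-0.003,0,0],[0,-0.005,0],1],
    [[-0.003,0,0],[0,0,0],1],
    [[-0.003,0,0],[0,0,0],1],
  ],
)

```text
time: 14.15
tool_pos: [593.5, -110.8, 84.6]
tcp_rot: [179.7, -2.3, -175.1]
ft_force: [-23.4, -1.2, 19.0]
finger_gap: 0.0
```

Force jumped to 23 N with the tool stalled at x=593.5, so the slide is at its stop. Short hold and look.

Emit:
play_rows(
  deltas=[
    [[-0.002,0,0],[0,0,0],1],
    [[-0.002,0,0],[0,0,0],1],
    [[-0.002,0,0],[0,0,0],1],
  ],
)

```text
time: 14.52
tool_pos: [593.0, -110.8, 84.6]
tcp_rot: [179.6, -3.3, -175.2]
ft_force: [-17.2, 0.3, 14.1]
finger_gap: 0.2
```

```bash
python3 - <<'E'
from h import *
s=r.sense();print(s["tool_pos"],s["tcp_rot"],s["ft_force"])
a=eyes.snapshot("top")[:,:,::-1];b=eyes.snapshot("scene")[:,:,::-1]
B=cv2.resize(b[155:285,270:420],None,fx=2.7,fy=2.7,interpolation=2);A=cv2.resize(a[150:280,300:430],None,fx=2.7,fy=2.7,interpolation=2)
cv2.imwrite("pics/w8.png",np.hstack([A,B]))
E
```

```text
[ 593.00745921 -110.83747824   84.61095174] [ 179.57381729   -3.34397451 -175.16179492] [-17.18387158   0.25380113  14.13414131]
```

View pics/w8.png

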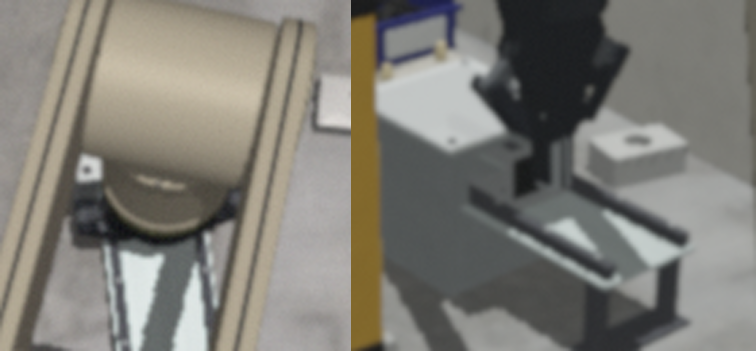

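The slide is fully in: the plate is at the mouth, and TCP x matches the predicted 593. Retracting so the slide follows the fingers out.

Emit:
play_rows(
  deltas=[
    [[0.008,0,0],[0,0,0],1],
    [[0.012,0,0],[0,0,0],1],
    [[0.014,0,0],[0,0,0],1],
    [[0.014,0,0],[0,0,0],1],
    [[0.014,0,0],[0,0,0],1],
    [[0.014,0,0],[0,0,0],1],
    [[0.014,0,0],[0,0,0],1],
    [[0.014,0,0],[0,0,0],1],
  ],
)

```text
time: 15.62
tool_pos: [484.4, -120.1, 88.0]
tcp_rot: [179.5, -4.0, -175.1]
ft_force: [0.1, 0.6, 0.4]
finger_gap: -0.1
```

Emit:
play_rows(
  deltas=[
    [[0.03,0,0],[0,-0.04,0],1],
    [[0.03,0,-0.03],[0,-0.03,0],1],
    [[0.02,0,-0.05],[0,0,0],1],
    [[0,0,-0.05],[0,0,0],1],
    [[0,0,0],[0,0,0],1],
    [[0,0,0],[0,0,0],1],
  ],
)

```text
time: 16.38
tool_pos: [401.1, -127.9, 224.2]
tcp_rot: [179.6, 0.2, -175.2]
ft_force: [-0.5, -0.0, -1.6]
finger_gap: -0.4
```

```bash
python3 - <<'E'
from h import *
s=r.sense();print(s["tool_pos"],s["tcp_rot"],s["ft_force"])
t=eyes.snapshot("top")[:,:,::-1].astype(int);c=eyes.snapshot("scene")[:,:,::-1].astype(int)
t0=cv2.imread("pics/top0.png").astype(int);c0=cv2.imread("pics/scene0.png").astype(int)
w=eyes.snapshot("wrist")[:,:,::-1];cv2.imwrite("pics/w9.png",w)
def cmp(n,a,b,u,v,h):
    d=np.abs(a-b).max(2)[v-h:v+h,u-h:u+h];print(n,"mean diff",d.mean().round(1),"frac>40",(d>40).mean().round(2))
for n,u,v,h in[("conn site",432,241,7),("block",433,188,16),("plug",238,321,8),("tin",269,317,14),("orange",445,267,8),("pocket",358,243,12),("plate",362,268,10),("box roof",353,187,25)]: cmp("top "+n,t,t0,u,v,h)
for n,u,v,h in[("plate",374,235,14),("pocket",349,233,8),("conn site",411,233,6),("plug",267,357,10),("tin",305,335,14),("block",376,212,14)]: cmp("scene "+n,c,c0,u,v,h)
# best shift of slide by template
for n,a,b,(x,y,ww,hh) in[("top",t,t0,(343,225,36,52)),("scene",c,c0,(345,215,45,45)),("top block",t,t0,(414,174,40,28)),("top tin",t,t0,(254,302,30,30)),("top plug",t,t0,(230,313,16,16))]:
    m=cv2.matchTemplate(a[y-12:y+hh+12,x-12:x+ww+12].astype(np.uint8),b[y:y+hh,x:x+ww].astype(np.uint8),cv2.TM_CCOEFF_NORMED);_,v,_,l=cv2.minMaxLoc(m);print(n,"shift",l[0]-12,l[1]-12,round(v,3))
E
```

```text
[ 401.12044141 -127.8967614   224.16810468] [ 179.5920204     0.18849908 -175.18853768] [-0.46700226 -0.01549263 -1.55101635]
top conn site mean diff 61.3 frac>40 0.66
top block mean diff 2.7 frac>40 0.0
top plug mean diff 2.4 frac>40 0.0
top tin mean diff 2.7 frac>40 0.0
top orange mean diff 3.5 frac>40 0.0
top pocket mean diff 2.5 frac>40 0.0
top plate mean diff 20.9 frac>40 0.16
top box roof mean diff 2.9 frac>40 0.0
scene plate mean diff 11.9 frac>40 0.0
scene pocket mean diff 17.3 frac>40 0.0
scene conn site mean diff 99.2 frac>40 1.0
scene plug mean diff 17.7 frac>40 0.0
scene tin mean diff 16.4 frac>40 0.0
scene block mean diff 16.5 frac>40 0.0
top shift 0 0 0.908
scene shift 0 0 0.97
top block shift 0 0 0.998
top tin shift 0 0 0.999
top plug shift 0 0 0.996
```

The pocket is empty and matches the first image. Slide and bystanders show zero shift. Handing in.

```bash
python3 -c "
from bench import r
r.hand_in();print(r.sense()['time'])"
```

```text
the job is handed in; nothing more can be done
the job is handed in; nothing more can be done
```

The failed connector should now be in the reject box, and I handed the job in at about 16.5 s. I stood it upright in the slide pocket, let go and backed off. With closed fingers I then pushed the plate in until it stalled at the predicted stop (TCP x about 593 mm, push force up to 23 N). The slide followed the fingers back out.

**Last checks (first and final images compared):**
- **Slide:** zero pixel shift in both fixed views, so it is back out to within about 2 mm.
- **Connector:** the pocket is empty in the top view and the connector is gone from its bench spot. I did not see it on the box floor; I infer the drop from the empty pocket.
- **Bystanders:** the brass plug, tin and block show zero shift, and the orange look-alike's patch is unchanged.
- **Robot:** clear of everything, with about 0 N of contact force.

**What disagreed:**
- The top-view patch at the push plate differed slightly from the start (16% of pixels), and the slide match there was 0.91. I put that down to the arm's shadow, but I did not view that picture because the 12-view limit was used up.
- The tool tilted about 3–4° while pressing against the stop.

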